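Index the filter turret and clip it locked

TASK

Turn the filter turret by its black knob, click by click, until the blue filter sits on its click under the lamp ring, and let go of the knob. Only then press the red locking clip down until it snaps onto its pin and stays down by itself, without ramming it against its stop. Leave the bottle, vial and beaker standing where they are.

Things in the scene. Friction and masses are not known exactly. Their poses are not given: they have to be found in the camera images.
- changer: Filter changer fixed to the worktop: white housing 215 x 235 x 24 mm. Origin at worktop level under the vertical turret axis, z up; housing spans x -90..125, y -145..90 mm. The black lamp head (post and open ring, top z 72 mm) is on its +x side, the red clip on its -y side, the detent pawl with its roller on its +y side.
- turret (a joint): Turret angle about its vertical axis, positive anticlockwise from above, unwrapped: 0 or 2 pi = blue filter under the lamp ring. A click at every multiple of pi/4, eight a turn; it starts 3 to 5 clicks from the blue one. Turns either way. A sprung pawl resists with about 0.3 N m up to halfway, then pulls into the next click; let go between clicks, it snaps to the nearer one.
- knob_grip (a point): Point on the turret axis at the height to grip, z = 108 mm: the round fluted black knob, diameter 38 mm, spans z = 85..125 mm, on a thinner stem (24 mm). It turns with the turret; the disc below is 132 mm across, its top at z = 50 mm. Nothing stands within 60 mm of the axis above z = 75 mm.
- blue_filter (a point): Centre of the blue filter (round, 23 mm across) on the top of the turret disc, 50 mm from the axis. The other seven stations are white, orange, green, black, white, yellow and grey, in this order anticlockwise from the blue one.
- lamp_port (a point): Centre of the open lamp ring (inside about 29 mm across), on the level of the disc's top, 50 mm from the axis towards the changer's +x. The ring lies 13 to 22 mm above the disc.
- lock_clip (a joint): Angle of the red clip about its level hinge: 0 = swung up (its start, a spring holds it there), 0.45 rad = fully down on a hard stop. From about 0.30 rad a sprung prong rides over the pin, which takes about 10 N on the tab; past about 0.37 it snaps under the pin and then rests at about 0.43 by itself. Let go earlier, it springs up.
- clip_tab (a point): Point on the top face of the clip's red finger tab, where to press. The tab is 28 mm wide and reaches 30 mm either way from this point along the clip. Clip down: at changer x -50, y -112, z 73 mm; clip up: at x -24, y -112, z 120 mm. It moves on an arc about clip_hinge.
- clip_hinge (a point): Centre of the clip's hinge, whose axis runs along the changer's y; at changer x 65, y -112, z 40 mm. The clip points from here towards the changer's -x.
- bottle: White sample bottle, 38 x 38 x 75 mm, loose on the worktop; origin at the centre of its underside. To be left alone.
- vial: Small amber screw vial, 22 x 22 x 44 mm, loose; origin at the centre of its underside. To be left alone.
- beaker: Small clear beaker, 44 mm across, 55 mm high, loose; origin at the centre of its underside. To be left alone.

How it is judged:
By the outcome, as a careful person would: the job done as asked, in the order asked, and still so for the second after the job is handed in, with the robot touching nothing.
It also fails if it takes over 48 s, if anything falls off the work surface, if the arm or the gripper's body presses on something with over 40 N, if the wrist force passes 120 N, or if a joint passes its speed limit or range.

ROBOT

A 6-joint arm with a two-finger parallel gripper is mounted at the origin on a cart in front of the work surface, level with it; the furniture and walls round the work are solid. World frame = base frame: x ahead of the robot, y to its left, z up, the work surface at z = 0. Lengths are in mm, angles in rad, forces in N, time in s.
With the tool pointing down it reaches from about 300 to 775 mm from the base axis. Payload 14.6 kg.
Tool frame: the origin (TCP) lies midway between the tips of the shut fingers; the grasp point (between the pads) lies behind it (manip.grip_depth is the z of the grasp point in the tool frame, in mm); z points along the fingers, y is the line along which they close (so a half turn about z gives the same grasp; the last joint's range is limited). The gripper opens to 94 mm and grips with 3 to 60 N. Pads are 16 mm wide; open, the fingers measure 119 mm over their backs; the gripper's body (75 mm by 177 mm) begins 78 mm behind the grasp point.
Start: joints at [-1.203, 0.3, 1.521, -0, 1.321, -0.067], TCP at [231.668, -498.818, 205.446] pointing down, gripper open.
Joint ranges: [-3.03, 3.03], [-0.79, 2.21], [0.23, 2.52], [-1.04, 4.18], [0, 3.07], [-2.55, 2.55]. Speed limits (rad/s): [2.22, 2.22, 2.57, 3.14, 3.14, 3.14].

INTERFACE

Orientations are given as [roll, pitch, yaw] about the fixed x, y, z axes, in that order (R = Rz(yaw) Ry(pitch) Rx(roll)).
In Python, from cell import manip gives the robot as it stands.
- The arm moves only by the tool nudge_tcp, called after "Call:" as name(argument=value, ...), one argument or row to a line, values as JSON. Schema: {"type":"object","properties":{"increments":{"type":"array","items":{"type":"array","items":{"type":"number"},"minItems":6,"maxItems":6},"minItems":1,"maxItems":5},"aperture":{"type":"number"},"clamp_n":{"type":"number"},"only":{"type":"string"},"quiet":{"type":"boolean"},"lines":{"type":"string"}},"required":["increments"],"additionalProperties":false}. increments is a list of rows, 1 to 5 of them, each of 6 numbers: dx, dy, dz in units of 100 mm, then a rotation vector rx, ry, rz in rad; each row is the pose to reach, as a shift and turn from the pose commanded when the call began, along the tool's axes at that moment; what a row does not reach only later rows make up. A row lasts 1/10 s, in which the tool goes at most 50 mm and 0.15 rad, less where a joint would pass 70% of its speed; a pose out of reach is approached as far as the arm can. aperture is the finger opening in mm, set as the call begins (left out keeps the last). The fingers move at their own pace and stop on an object; clamp_n is the grip in N (left out, the last holds). Time passes only in rows, so rows that do not move let the fingers close. The tool returns the time, the measured TCP pose, the force, the opening and the grip force at its end. only (a regular expression) keeps the lines of the reply that match it, lines (a string "A,B") keeps lines A to B, and quiet returns only ok. Input that does not fit is refused with a message, and nothing moves.
- manip.read_state(): the state, without advancing time (a new reading comes with each control period).
- manip.camera(name): name is "scene" or "top"; returns (picture, depth): 480x640x3 uint8, red, green, blue; 480x640 float32, mm along the optical axis (not along the pixel's ray), 0 where there is no reading.
- manip.camera_info(name): a dict with "K" (3x3 intrinsics, pixels), "rvec" (rotation vector, rad) and "tvec" (3), from world to camera coordinates, as OpenCV has them. Camera axes: x right, y down, z forward; pixel columns grow to the right and rows downward; lengths in mm; the calibration is good to about 2 mm. A picture is of the moment at which its call begins. camera_info takes no time and is no camera call.
- manip.sign_off(): hands the job in; it is judged then, once.
The state is a dict: "clock": time; "joints": joint angles; "qd": joint speeds; "effort": joint torques, N m; "eef_pos": TCP position; "eef_rot": TCP orientation; "wrist_force": force on the tool from outside, world axes, zero at the start; "moment": the same for the moment, N m; "finger_gap": finger opening in mm; "finger_force": force on a finger pad.
Only numpy, scipy, OpenCV 4.12 (cv2) and the standard library are available. Lean on these libraries where they do the work, as an engineer would, in place of code of your own. Each camera call takes 0.05 s, during which the arm holds its last target. There are 200 camera calls.

## Working session

There is one attempt and no reset: what is moved stays moved. The work goes in short steps, Python scripts to look and compute and a tool call to move; the robot and the scene stay as the last step left them, time stands still between calls to the robot, and variables do not carry over. Pictures are saved under pics/ and viewed, at most 10 in all, crops included, and the job is handed in when it is done.

```bash
ls; mkdir -p pics
```

Run:
```python
from cell import manip
import cv2,numpy as np
print(manip.grip_depth, manip.read_state())
for n in("top","scene"):
    p,d=manip.camera(n); cv2.imwrite(f"pics/{n}0.png",p[:,:,::-1]); np.savez(f"{n}0.npz",p=p,d=d)
    print(n,manip.camera_info(n))
```

```text
cell.py
pics
-18.8 {'clock': 0.0, 'joints': array([-1.20259229e+00,  3.00454341e-01,  1.52156787e+00,  3.75698616e-06,
        1.32069429e+00, -6.65596215e-02]), 'qd': array([ 0.00065344, -0.00069861, -0.0018    ,  0.00091259, -0.00128401,
       -0.00133501]), 'effort': array([ 7.20371918e-04, -5.31806159e+01, -3.52735269e+01,  7.08260201e-02,
        2.45514867e-02, -6.39626455e-05]), 'eef_pos': array([ 231.5839529 , -498.58562878,  204.90111079]), 'eef_rot': array([-3.14047154e+00, -7.83784141e-05,  4.34762678e-01]), 'wrist_force': array([ 0.18670033, -0.12753123, -0.21066181]), 'moment': array([ 0.01689085,  0.01554089, -0.02072316]), 'finger_force': 0.0, 'finger_gap': 93.72402059078966}
top {'K': array([[599.76809001,   0.        , 333.98927381],
       [  0.        , 599.76809001, 237.16252068],
       [  0.        ,   0.        ,   1.        ]]), 'rvec': array([ 2.20908322, -2.15854921,  0.10050541]), 'tvec': array([  10.05479651,  587.59869871, 1087.12113398])}
scene {'K': array([[611.12882575,   0.        , 319.8452325 ],
       [  0.        , 611.12882575, 236.46629447],
       [  0.        ,   0.        ,   1.        ]]), 'rvec': array([ 1.21973798, -2.21719157,  1.05965547]), 'tvec': array([346.42257539, 365.85132495, 791.3111683 ])}
```

View pics/top0.png

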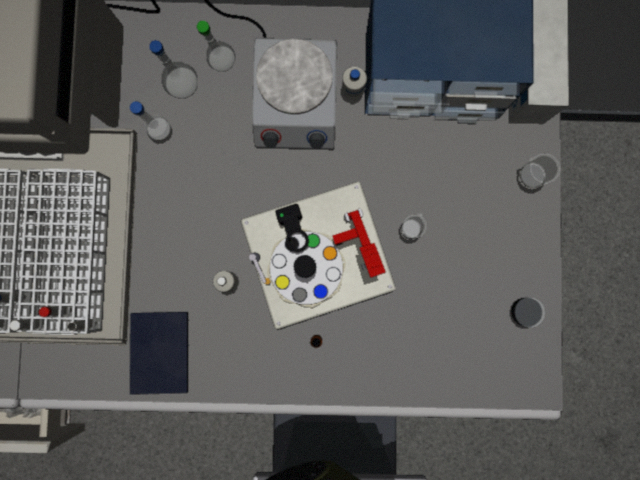

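View pics/scene0.png

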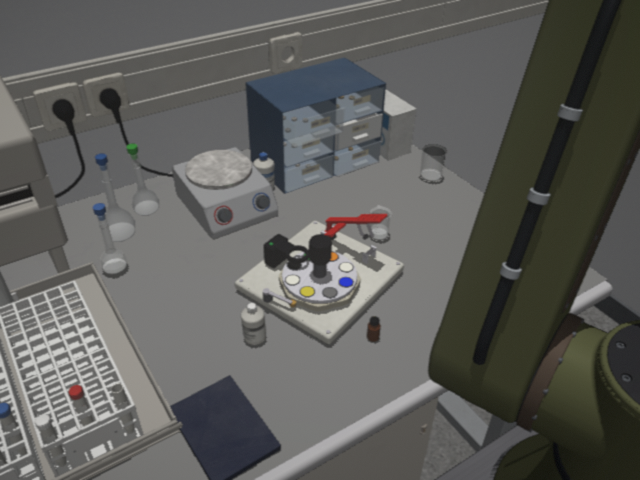

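The top view shows the turret at about (305,266) with the lamp ring at (297,242). The blue filter is at (320,292), directly opposite the ring, so it is 4 clicks away either way. The black station is under the ring. The clip is up, with its tab near (373,260), and the loose items stand clear.

Create h.py:
```python
import numpy as np,cv2
from cell import manip
def ray(n,uv,z):
    c=manip.camera_info(n);R=cv2.Rodrigues(c["rvec"])[0];t=c["tvec"]
    d=R.T@np.linalg.inv(c["K"])@np.array([uv[0],uv[1],1.]);o=-R.T@t
    return o+d*(z-o[2])/d[2]
def proj(n,P):
    c=manip.camera_info(n)
    return cv2.projectPoints(np.float64(P).reshape(-1,3),c["rvec"],c["tvec"],c["K"],None)[0].reshape(-1,2)
def cen(m):
    cs=cv2.findContours(m.astype(np.uint8),cv2.RETR_EXTERNAL,cv2.CHAIN_APPROX_NONE)[0]
    c=max(cs,key=cv2.contourArea);M=cv2.moments(c);return np.array([M["m10"],M["m01"]])/M["m00"],c
```

Run:
```python
from h import *
p=np.load("top0.npz")["p"]; hsv=cv2.cvtColor(p,cv2.COLOR_RGB2HSV)
box=np.zeros(p.shape[:2],bool);box[180:332,238:400]=1
H,S,V=[hsv[...,i].astype(int) for i in range(3)]
col={"blue":(110,130),"green":(45,80),"orange":(8,20),"yellow":(22,35)}
for k,(a,b) in col.items():
    c,_=cen(box&(H>=a)&(H<=b)&(S>120)&(V>60)); print(k,c,ray("top",c,50)[:2])
m=box&(V<50);m[:240]=0;m[:,:285]=0;m[:,330:]=0;m[285:]=0;m[:252]=0
c,k=cen(m);print("knob",c,cv2.minEnclosingCircle(k),ray("top",c,125)[:2])
r=box&((H<6)|(H>174))&(S>120)&(V>60);c,k=cen(r);print("red",c,[list(x) for x in cv2.boxPoints(cv2.minAreaRect(k))])
w=box&(S<70)&(V>130)|0
hull=cv2.convexHull(cen(w)[1]);q=cv2.boxPoints(cv2.minAreaRect(hull))
P=np.array([ray("top",x,24)[:2] for x in q]);print("housing",q.tolist(),P,np.linalg.norm(P-np.roll(P,1,0),axis=1))
```

```text
blue [320.11382114 291.04471545] [487.42200094  46.58052316]
green [312.87192982 240.33333333] [578.41907429  61.91451   ]
orange [329.67226891 252.78011204] [556.60119137  31.02361402]
yellow [281.88455988 281.67243867] [502.63640608 115.65347409]
knob [304.47767857 266.47569444] ((304.5909118652344, 266.4090881347656), 11.011177062988281) [528.41419037  72.86989978]
red [362.21838505 244.81464798] [[np.float32(324.86707), np.float32(224.2268)], [np.float32(356.86237), np.float32(208.66153)], [np.float32(386.97223), np.float32(270.55402)], [np.float32(354.97693), np.float32(286.1193)]]
housing [[236.60003662109375, 220.79998779296875], [359.0000305175781, 180.0], [395.300048828125, 288.89996337890625], [272.9000549316406, 329.699951171875]] [[613.39120849 204.84975402]
 [695.46008148 -20.64199106]
 [494.28835693 -91.42575111]
 [414.92152559 131.42465119]] [211.61630551 239.96213662 213.26135009 236.56161083]
```

Run:
```python
import cv2
p=cv2.imread("pics/top0.png")[175:335,235:435];cv2.imwrite("pics/c1.png",cv2.resize(p,None,fx=3.7,fy=3.7,interpolation=cv2.INTER_CUBIC))
```

```text
(no output)
```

View pics/c1.png

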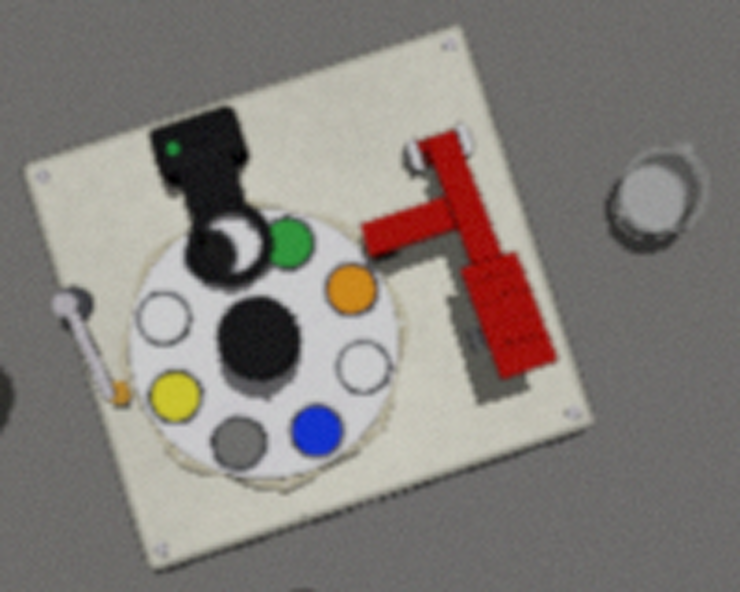

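The crop shows the housing corners clearly, and the clip is up with its cross bar towards the disc. I'll fit the changer pose from the corners and the filters.

Run:
```python
from h import *
cr=lambda u,v:(u/3.7+235,v/3.7+175)
Q=[cr(28,165),cr(460,27),cr(590,425),cr(155,570)]
W=np.array([ray("top",x,24)[:2] for x in Q]);M=np.array([[125,90],[125,-145],[-90,-145],[-90,90.]])
def fit(M,W):
    a=M-M.mean(0);b=W-W.mean(0);th=np.arctan2((a[:,0]*b[:,1]-a[:,1]*b[:,0]).sum(),(a*b).sum())
    R=np.array([[np.cos(th),-np.sin(th)],[np.sin(th),np.cos(th)]]);t=W.mean(0)-R@M.mean(0);return th,R,t,W-(M@R.T+t)
th,R,t,res=fit(M,W);print("changer",th,t,res.round(1).tolist())
ks=np.array([0,3,2,6])*np.pi/4;F=np.array([[487.422,46.58],[578.419,61.914],[556.601,31.0236],[502.636,115.653]])
th2,R2,t2,res2=fit(50*np.c_[np.cos(ks),np.sin(ks)],F);print("blue angle",th2,"rel",th2-th,t2,res2.round(1).tolist())
for n,P in(("tabup",[-24,-112,120]),("tabdown",[-50,-112,73]),("lamp",[50,0,67])):
    xy=R@np.array(P[:2])+t;print(n,xy,proj("top",[*xy,P[2]]))
s=manip.read_state();print(np.arctan2(t2[1],t2[0]),np.hypot(*t2))
```

```text
changer 0.3368845649865029 [528.33645999  71.87603495] [[-0.7, -4.2], [-3.1, 2.3], [1.2, 4.8], [2.6, -2.9]]
blue angle -2.577619393094152 rel -2.9145039580806547 [529.63890481  73.21975402] [[0.0, 0.1], [0.0, -0.3], [0.2, 0.1], [-0.3, 0.2]]
tabup [542.7069423  -41.76149951] [[372.72381147 259.67204731]]
tabdown [518.1684271  -50.35575759] [[375.353708   274.88650119]]
lamp [575.5259123   88.40345433] [[297.70636326 240.87093874]]
0.13737393829271288 534.6760719070339
```

Careful with the scale: shifts go in units of 100 mm. That gives: 34 mm is 0.34, -26 mm is -0.26.

Call:
nudge_tcp(
  increments=[
    [0.34,-0.26,0,0,0,0],
    [0.68,-0.52,0,0,0,0],
    [1.02,-0.79,0,0,0,0],
    [1.36,-1.05,0,0,0,0],
    [1.7,-1.31,0,0,0,0],
  ],
  aperture=70,
)

```text
clock: 0.6
eef_pos: [331.0, -306.7, 205.3]
eef_rot: [-3.141, 0.0, 0.434]
wrist_force: [0.6, -0.4, 0.5]
finger_gap: 70.0
finger_force: 0.0
```

Call:
nudge_tcp(
  increments=[
    [0.34,-0.26,0,0,0,0],
    [0.68,-0.52,0,0,0,0],
    [1.02,-0.79,0,0,0,0],
    [1.36,-1.05,0,0,0,0],
    [1.7,-1.31,0,0,0,0],
  ],
)

```text
clock: 1.1
eef_pos: [430.1, -116.2, 205.4]
eef_rot: [-3.142, 0.0, 0.435]
wrist_force: [0.6, -0.8, -0.5]
finger_gap: 70.1
finger_force: 0.0
```

Call:
nudge_tcp(
  increments=[
    [0.34,-0.26,0,0,0,0],
    [0.68,-0.52,0,0,0,0],
    [1.02,-0.79,0,0,0,0],
    [1.36,-1.05,0,0,0,0],
    [1.7,-1.31,0,0,0,0],
  ],
)

```text
clock: 1.6
eef_pos: [529.1, 74.3, 205.2]
eef_rot: [-3.141, 0.0, 0.435]
wrist_force: [0.3, -0.7, 0.3]
finger_gap: 69.8
finger_force: 0.0
```

Run:
```python
from h import *
for n in("top","scene"):
    p,d=manip.camera(n); cv2.imwrite(f"pics/{n}1.png",p[:,:,::-1])
print(manip.read_state()["eef_pos"])
# knob seen by scene at start
for z in(125,85): print(proj("scene",[529,73,z]))
hs=cv2.cvtColor(np.load("scene0.npz")["p"],cv2.COLOR_RGB2HSV)
b=np.zeros(hs.shape[:2],bool);b[250:300,270:365]=1
c,_=cen(b&(abs(hs[...,0].astype(int)-120)<10)&(hs[...,1]>120)&(hs[...,2]>60));print("scene blue",c,ray("scene",c,50))
a=cv2.imread("pics/scene0.png")[215:335,225:415];cv2.imwrite("pics/c2.png",cv2.resize(a,None,fx=4,fy=4,interpolation=cv2.INTER_CUBIC))
```

```text
[529.54608055  75.97808565 204.67042848]
[[320.14355998 241.00779046]]
[[319.74640006 258.93773069]]
scene blue [345.51829268 281.54878049] [489.05038632  45.12854826  50.        ]
```

View pics/c2.png

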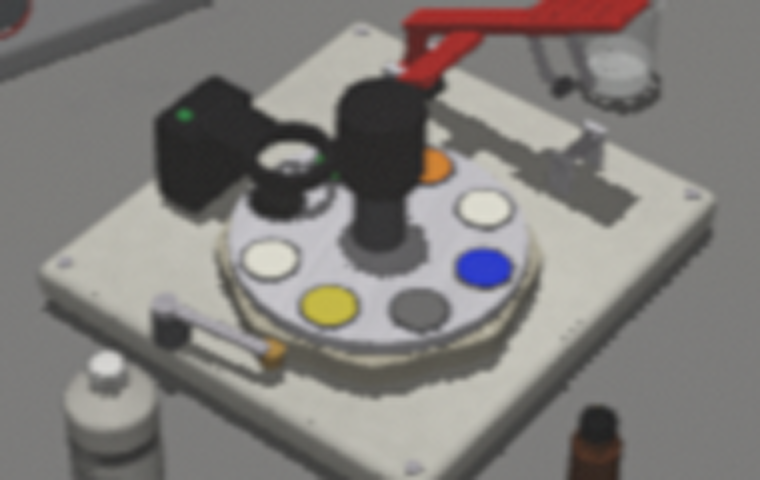

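The crop confirms the knob is where predicted: its top is at crop (380,105) and I projected (380,104). The black station is slightly off-centre under the ring, so the turret rests about 0.2 rad off that click. Descending now.

In the tool's units: 116 mm is 1.16, 60 mm is 0.6.

Call:
nudge_tcp(
  increments=[
    [0,0,0.3,0,0,0],
    [0,0,0.6,0,0,0],
    [0,0,0.9,0,0,0],
    [0,0,1.16,0,0,0],
    [0,0,1.16,0,0,0],
  ],
)

```text
clock: 2.2
eef_pos: [526.6, 71.7, 86.4]
eef_rot: [-3.14, 0.006, 0.434]
wrist_force: [0.5, -0.5, 0.8]
finger_gap: 69.9
finger_force: 0.0
```

Call:
nudge_tcp(
  increments=[
    [0,0,0,0,0,0],
    [0,0,0,0,0,0],
    [0,0,0,0,0,0],
    [0,0,0,0,0,0],
    [0,0,0,0,0,0],
  ],
  aperture=20,
  clamp_n=50,
)

```text
clock: 2.7
eef_pos: [529.9, 70.7, 90.4]
eef_rot: [3.137, -0.002, 0.435]
wrist_force: [6.9, -15.5, 0.5]
finger_gap: 37.1
finger_force: 50.0
```

In the tool's units: 2 mm is 0.02, 1 mm is 0.01.

Call:
nudge_tcp(
  increments=[
    [0,0.01,0,0,0,0],
    [0,0.02,0,0,0,0],
    [0,0.02,0,0,0,0],
    [0,0.02,0,0,0,-0.06],
    [0,0.02,0,0,0,-0.12],
  ],
)

```text
clock: 3.2
eef_pos: [530.1, 70.4, 90.4]
eef_rot: [3.14, -0.001, 0.557]
wrist_force: [0.8, -4.6, 5.6]
finger_gap: 37.5
finger_force: 50.0
```

Call:
nudge_tcp(
  increments=[
    [0,0,0,0,0,-0.1],
    [0,0,0,0,0,-0.2],
    [0,0,0,0,0,-0.3],
    [0,0,0,0,0,-0.4],
    [0,0,0,0,0,-0.5],
  ],
)

```text
clock: 3.7
eef_pos: [530.7, 69.8, 90.4]
eef_rot: [3.138, -0.001, 1.059]
wrist_force: [6.9, -8.2, 2.3]
finger_gap: 37.4
finger_force: 50.0
```

Run:
```python
from h import *
s=manip.read_state();print(s["eef_rot"],s["eef_pos"],s["moment"],s["wrist_force"])
p,d=manip.camera("scene"); cv2.imwrite("pics/s2.png",cv2.resize(p[215:335,225:415,::-1],None,fx=4,fy=4))
```

```text
[ 3.13818292e+00 -6.04307150e-04  1.05850507e+00] [530.71603519  69.78326396  90.40016888] [-1.4040523  -1.01024944 -0.05210052] [ 6.89293658 -8.24041516  2.2737406 ]
```

View pics/s2.png

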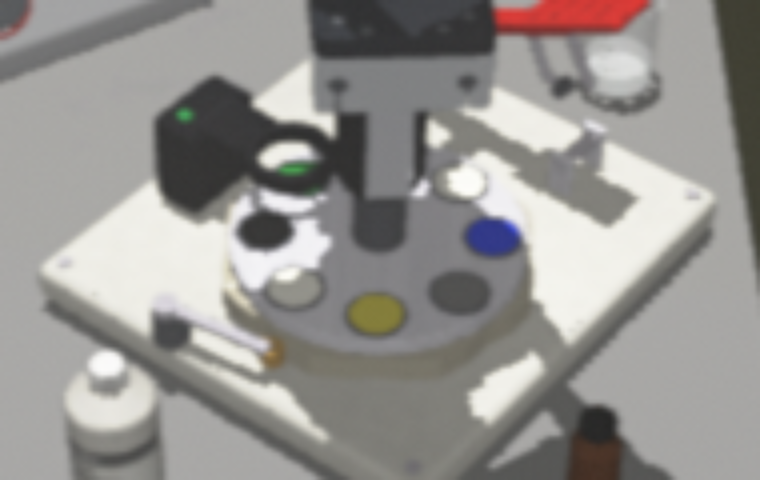

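The turret follows: blue moved to crop (492,237) and the green station is coming under the ring.

Add to h.py:
```python
AX=np.array([529.2,72.8])
def ang(n,name="top",yaw=0.337):
    # angle of blue rel to lamp
    p,_=manip.camera(n);h=cv2.cvtColor(p,cv2.COLOR_RGB2HSV).astype(int)
    b=np.zeros(p.shape[:2],bool);u,v=proj(n,[*AX,50])[0].astype(int);b[v-45:v+45,u-45:u+45]=1
    c,k=cen(b&(abs(h[...,0]-118)<12)&(h[...,1]>110)&(h[...,2]>40))
    P=ray(n,c,50)[:2]-AX;return c,cv2.contourArea(k),np.hypot(*P),(np.arctan2(P[1],P[0])-yaw+np.pi)%(2*np.pi)-np.pi
```

```text
(no output)
```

Call:
nudge_tcp(
  increments=[
    [0,0,0,0,0,-0.13],
    [0,0,0,0,0,-0.26],
    [0,0,0,0,0,-0.39],
    [0,0,0,0,0,-0.52],
    [0,0,0,0,0,-0.65],
  ],
)

```text
clock: 4.25
eef_pos: [531.8, 69.6, 90.4]
eef_rot: [3.136, 0.002, 1.709]
wrist_force: [17.2, -8.7, -5.0]
finger_gap: 37.1
finger_force: 50.0
```

```bash
python3 -c "
from h import *
print(ang('scene'),ang('top'))"
```

```text
(array([341.93512304, 262.00223714]), 74.5, np.float64(51.23514900829648), np.float64(-1.8130297099433594)) (array([329.40740741, 265.66666667]), 9.0, np.float64(42.04538766199364), np.float64(-1.8091071545170923))
```

Call:
nudge_tcp(
  increments=[
    [0,0,0,0,0,-0.13],
    [0,0,0,0,0,-0.26],
    [0,0,0,0,0,-0.39],
    [0,0,0,0,0,-0.52],
    [0,0,0,0,0,-0.65],
  ],
)

```text
clock: 4.85
eef_pos: [532.8, 70.1, 90.5]
eef_rot: [3.136, 0.006, 2.359]
wrist_force: [26.7, -3.3, -10.1]
finger_gap: 37.6
finger_force: 50.0Traceback (most recent call last):
```

```bash
python3 -c "
from h import *
print(ang('scene'),ang('top'),manip.read_state()['eef_rot'])"
```

```text
  File "<string>", line 3, in <module>
    print(ang('scene'),ang('top'),manip.read_state()['eef_rot'])
          ~~~^^^^^^^^^
  File "h.py", line 18, in ang
    c,k=cen(b&(abs(h[...,0]-118)<12)&(h[...,1]>110)&(h[...,2]>40))
        ~~~^^^^^^^^^^^^^^^^^^^^^^^^^^^^^^^^^^^^^^^^^^^^^^^^^^^^^^^
  File "h.py", line 12, in cen
    c=max(cs,key=cv2.contourArea);M=cv2.moments(c);return np.array([M["m10"],M["m01"]])/M["m00"],c
ValueError: max() iterable argument is empty
```

In the tool's units: -1.4 mm is -0.014, 1.4 mm is 0.014.

Call:
nudge_tcp(
  increments=[
    [-0.007,0.007,0,0,0,-0.1],
    [-0.014,0.014,0,0,0,-0.2],
    [-0.014,0.014,0,0,0,-0.32],
    [-0.014,0.014,0,0,0,-0.44],
    [-0.014,0.014,0,0,0,-0.55],
  ],
)

```text
clock: 5.4
eef_pos: [533.3, 70.9, 90.4]
eef_rot: [3.14, 0.005, 2.909]
wrist_force: [12.8, 2.6, -2.0]
finger_gap: 37.4
finger_force: 50.0
```

Call:
nudge_tcp(
  increments=[
    [0,0,0,0,0,-0.13],
    [0,0,0,0,0,-0.26],
    [0,0,0,0,0,-0.38],
    [0,0,0,0,0,-0.45],
    [0,0,0,0,0,-0.45],
  ],
)

```text
clock: 5.9
eef_pos: [533.3, 71.7, 90.4]
eef_rot: [3.141, 0.005, -2.925]
wrist_force: [12.2, 6.5, -2.5]
finger_gap: 37.5
finger_force: 50.0
```

```bash
python3 - <<'E'
from h import *
print(manip.read_state()['moment'],manip.read_state()['joints'])
p,d=manip.camera("scene"); q,d=manip.camera("top")
cv2.imwrite("pics/s3.png",np.hstack([cv2.resize(p[215:335,245:375,::-1],(390,360)),cv2.resize(q[205:325,240:370,::-1],(390,360))]))
E
```

```text
[ 1.40260462 -1.99116664  0.24068719] [ 6.47660178e-02  3.94819926e-01  1.67938632e+00  1.65770710e-03
  1.06226225e+00 -1.72306707e+00]
```

View pics/s3.png

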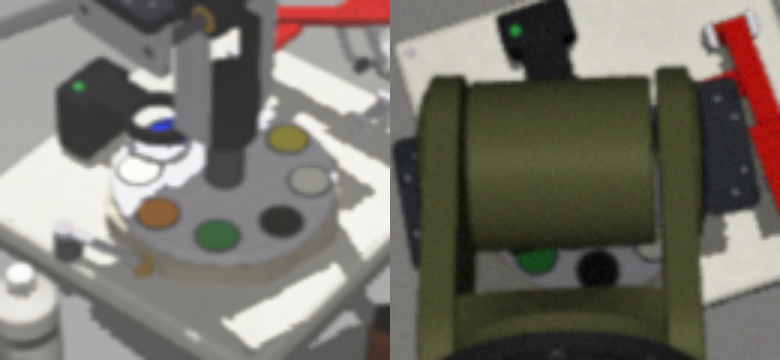

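Blue is now beneath the ring, seen at (162,125) in the left panel. I'll measure the exact angle from the orange, green, black and yellow stations.

Run:
```python
from h import *
for k,u,v in((2,158,213),(3,218,236),(4,281,221),(6,288,139),(5,310,181),(1,138,170)):
    P=ray("scene",(u/3+245,v/3+215),50)[:2]-AX
    print(k,np.hypot(*P),(np.arctan2(P[1],P[0])-.337-k*np.pi/4+np.pi)%(2*np.pi)-np.pi)
```

```text
2 48.54574855924742 -0.21251498007698721
3 49.207923943080374 -0.1850320354715147
4 49.02880406988092 -0.17801633544611128
6 51.10630432308112 -0.19537216964925186
5 50.533104879833324 -0.18317052218415952
1 50.124080834842516 -0.2170807764537548
```

Call:
nudge_tcp(
  increments=[
    [0,0,0,0,0,-0.07],
    [0,0,0,0,0,-0.14],
    [0,0,0,0,0,-0.19],
    [0,0,0,0,0,-0.19],
    [0,0,0,0,0,-0.19],
  ],
)

```text
clock: 6.5
eef_pos: [533.2, 72.0, 90.4]
eef_rot: [3.141, 0.005, -2.738]
wrist_force: [11.6, 8.7, -1.5]
finger_gap: 37.4
finger_force: 50.0
```

```bash
python3 - <<'E'
from h import *
print(manip.read_state()['moment'])
p,d=manip.camera("scene")
h=cv2.cvtColor(p,cv2.COLOR_RGB2HSV).astype(int);b=np.zeros(p.shape[:2],bool);b[255:305,275:350]=1
for n,k,a,c in(("green",3,45,85),("orange",2,6,20),("yellow",6,22,36)):
    m,q=cen(b&(h[...,0]>=a)&(h[...,0]<=c)&(h[...,1]>110)&(h[...,2]>40))
    P=ray("scene",m,50)[:2]-AX
    print(n,m,cv2.contourArea(q),np.hypot(*P),(np.arctan2(P[1],P[0])-.337-k*np.pi/4+np.pi)%(2*np.pi)-np.pi)
E
```

```text
[ 1.82905412 -1.82649636  0.14246194]Traceback (most recent call last):
  File "<stdin>", line 6, in <module>
  File "h.py", line 12, in cen
    c=max(cs,key=cv2.contourArea);M=cv2.moments(c);return np.array([M["m10"],M["m01"]])/M["m00"],c
ValueError: max() iterable argument is empty
```

Call:
nudge_tcp(
  increments=[
    [0,0,0,0,0,0],
    [0,0,0,0,0,0],
    [0,0,0,0,0,0],
    [0,0,-0.2,0,0,0],
    [0,0,-0.5,0,0,0],
  ],
  aperture=75,
)

```text
clock: 7.05
eef_pos: [530.5, 70.5, 138.7]
eef_rot: [3.14, -0.003, -2.739]
wrist_force: [0.1, -0.9, -0.3]
finger_gap: 73.2
finger_force: 0.0
```

Call:
nudge_tcp(
  increments=[
    [0,0,-0.4,0,0,0],
    [0,0,-0.8,0,0,0],
    [0,0,-1.1,0,0,0],
    [0,0,-1.1,0,0,0],
  ],
)

```text
clock: 7.45
eef_pos: [532.6, 70.6, 253.7]
eef_rot: [-3.139, 0.006, -2.738]
wrist_force: [0.5, -0.5, -0.1]
finger_gap: 75.2
finger_force: 0.0
```

Run:
```python
from h import *
p,d=manip.camera("scene")
cv2.imwrite("pics/s4.png",cv2.resize(p[215:335,225:415,::-1],None,fx=4,fy=4))
```

```text
(no output)
```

View pics/s4.png

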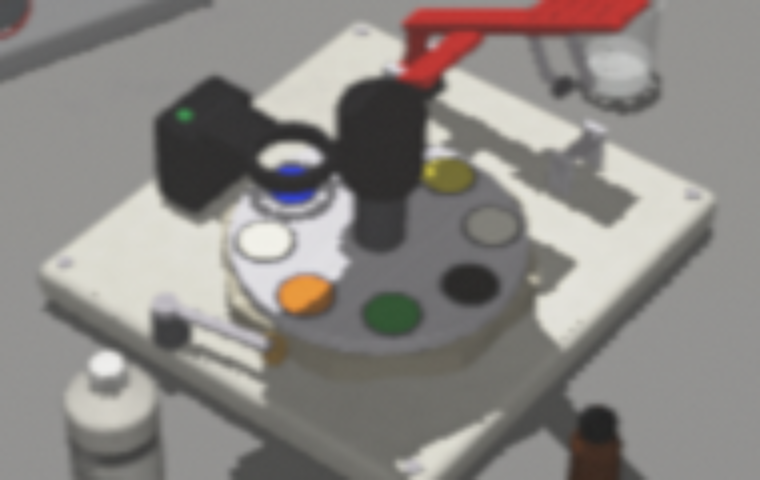

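Run:
```python
from h import *
for k,u,v in((1,265,241),(2,305,295),(3,392,314),(4,470,284),(5,491,226)):
    P=ray("scene",(u/4+225,v/4+215),50)[:2]-AX
    print(k,np.hypot(*P),(np.arctan2(P[1],P[0])-.337-k*np.pi/4+np.pi)%(2*np.pi)-np.pi)
L=AX+50*np.array([np.cos(.337),np.sin(.337)])
for z in(50,63,72): print((proj("scene",[*L,z])-[225,215])*4)
```

```text
1 49.347948146182674 -0.03239322627170527
2 48.82105403765297 -0.02530244055511366
3 48.94004928581864 -0.0010989825003093756
4 49.498085071137524 0.013663033940503055
5 50.245922845347046 0.012784059731020037
[[289.50113902 187.3166283 ]]
[[289.30591137 165.44795663]]
[[289.16900235 150.11192054]]
```

Blue is on its click under the ring, with measured error around 0 ± 0.03 rad, and the knob is free. On to the clip: close the fingers, turn, and move above the tab.

Call:
nudge_tcp(
  increments=[
    [0.07,-0.22,0,0,0,0.14],
    [0.14,-0.44,0,0,0,0.28],
    [0.21,-0.66,0,0,0,0.42],
    [0.28,-0.88,0,0,0,0.56],
    [0.34,-1.07,0,0,0,0.7],
  ],
  aperture=0,
  clamp_n=30,
)

```text
clock: 8.0
eef_pos: [541.7, -42.2, 247.8]
eef_rot: [-3.141, -0.003, 2.839]
wrist_force: [-0.0, -0.6, 1.1]
finger_gap: 38.8
finger_force: 0.0
```

Call:
nudge_tcp(
  increments=[
    [0,0,0,0,0,0.14],
    [0,0,0,0,0,0.28],
    [0,0,0,0,0,0.42],
    [0,0,0,0,0,0.56],
    [0,0,0,0,0,0.7],
  ],
)

```text
clock: 8.5
eef_pos: [541.7, -41.1, 247.7]
eef_rot: [-3.14, -0.002, 2.139]
wrist_force: [-0.3, -0.0, 0.7]
finger_gap: 0.9
finger_force: 0.0
```

Call:
nudge_tcp(
  increments=[
    [0,0,0,0,0,0.14],
    [0,0,0,0,0,0.237],
    [0,0,0,0,0,0.237],
    [0,0,0,0,0,0.237],
    [0,0,0,0,0,0.237],
  ],
)

```text
clock: 9.0
eef_pos: [542.1, -41.1, 248.9]
eef_rot: [-3.141, -0.0, 1.91]
wrist_force: [-0.5, 0.6, 0.0]
finger_gap: 0.5
finger_force: 0.0
```

Run:
```python
from h import *
p,d=manip.camera("top")
s=manip.read_state();print(s['eef_pos'],s['eef_rot'],s['wrist_force'],s['joints'])
c,sn=np.cos(.337),np.sin(.337)
for a in(0,.1,.2,.3,.34,.37,.39,.41,.43,.45):
    g=.732-a; r=119.6; x=65-r*np.cos(g); z=40+r*np.sin(g)
    W=AX+np.array([c*x+sn*112,sn*x-c*112]); print(a,x.round(1),W.round(1),"tab z",z.round(1),"tcp z",(z+12.5*np.tan(max(.45-a,0))).round(1))
```

```text
[542.10683759 -41.13330176 249.09845338] [-3.14112146e+00 -2.67033898e-04  1.90961782e+00] [ 0.4599623  -0.05907816 -0.11734722] [-1.43112530e-01  2.55864043e-01  1.47535562e+00  1.84589530e-05
  1.41091428e+00 -4.81937034e-01]
0 -24.0 [543.6 -40.8] tab z 119.9 tcp z 126.0
0.1 -31.5 [536.5 -43.3] tab z 110.7 tcp z 115.2
0.2 -38.1 [530.3 -45.5] tab z 100.7 tcp z 103.9
0.3 -43.6 [525.1 -47.3] tab z 90.1 tcp z 92.0
0.34 -45.5 [523.3 -48. ] tab z 85.7 tcp z 87.1
0.37 -46.8 [522.  -48.4] tab z 82.4 tcp z 83.4
0.39 -47.7 [521.2 -48.7] tab z 80.1 tcp z 80.9
0.41 -48.5 [520.5 -48.9] tab z 77.8 tcp z 78.3
0.43 -49.2 [519.8 -49.2] tab z 75.6 tcp z 75.8
0.45 -49.9 [519.2 -49.4] tab z 73.3 tcp z 73.3
```

In the tool's units: 117 mm is 1.17, 80 mm is 0.8.

Call:
nudge_tcp(
  increments=[
    [0,0,0.4,0,0,0],
    [0,0,0.8,0,0,0],
    [0,0,1.12,0,0,0],
    [0,0,1.17,0,0,0],
    [0,0,1.17,0,0,0],
  ],
)

```text
clock: 9.55
eef_pos: [542.2, -41.1, 132.6]
eef_rot: [-3.141, -0.0, 1.908]
wrist_force: [0.5, -0.5, 0.9]
finger_gap: 0.0
finger_force: 0.0
```

Call:
nudge_tcp(
  increments=[
    [0,-0.02,0.08,0,0,0],
    [0,-0.06,0.14,0,0,0],
    [0,-0.1,0.2,0,0,0],
    [0,-0.13,0.26,0,0,0],
    [0,-0.13,0.26,0,0,0],
  ],
)

```text
clock: 10.05
eef_pos: [529.3, -45.6, 105.8]
eef_rot: [-3.141, -0.0, 1.908]
wrist_force: [-0.1, 0.5, 0.4]
finger_gap: 0.6
finger_force: 0.2
```

In the tool's units: -5 mm is -0.05, 13 mm is 0.13.

Call:
nudge_tcp(
  increments=[
    [0,-0.02,0.04,0,0,0],
    [0,-0.03,0.08,0,0,0],
    [0,-0.04,0.11,0,0,0],
    [0,-0.05,0.13,0,0,0],
    [0,-0.05,0.13,0,0,0],
  ],
)

```text
clock: 10.55
eef_pos: [525.1, -47.1, 93.2]
eef_rot: [-3.141, -0.0, 1.908]
wrist_force: [0.2, -0.1, 1.1]
finger_gap: 0.6
finger_force: 0.2
```

Run:
```python
from h import *
p,d=manip.camera("scene")
cv2.imwrite("pics/s5.png",cv2.resize(p[185:305,275:425,::-1],None,fx=4,fy=4))
```

```text
(no output)
```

View pics/s5.png

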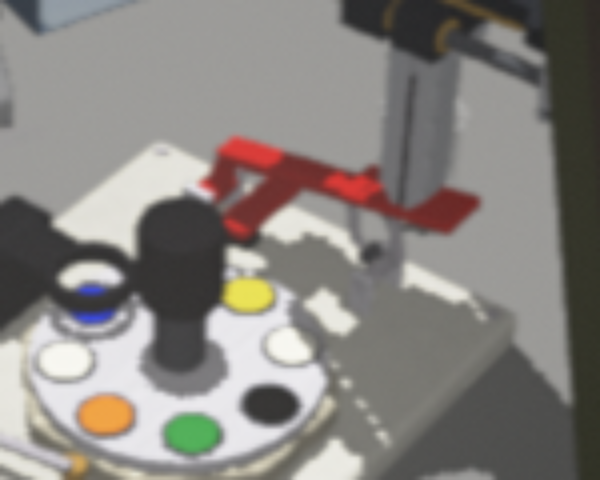

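The fingers, tips at about (415,200), are on the tab and the clip is partly down. The blue filter is still under the ring at (92,302). Next I'll press in small steps through the prong.

In the tool's units: 4 mm is 0.04, 3 mm is 0.03.

Call:
nudge_tcp(
  increments=[
    [0,0,0.01,0,0,0],
    [0,-0.01,0.02,0,0,0],
    [0,-0.01,0.03,0,0,0],
    [0,-0.01,0.04,0,0,0],
    [0,-0.01,0.04,0,0,0],
  ],
)

```text
clock: 11.1
eef_pos: [524.1, -47.6, 90.0]
eef_rot: [-3.141, 0.0, 1.908]
wrist_force: [-4.7, -0.7, 8.9]
finger_gap: 0.7
finger_force: 4.3
```

Call:
nudge_tcp(
  increments=[
    [0,0,0.01,0,0,0],
    [0,-0.01,0.02,0,0,0],
    [0,-0.01,0.03,0,0,0],
    [0,-0.01,0.03,0,0,0],
  ],
)

```text
clock: 11.5
eef_pos: [523.2, -47.9, 86.5]
eef_rot: [-3.141, 0.0, 1.908]
wrist_force: [-2.4, -0.9, 4.5]
finger_gap: 0.7
finger_force: 1.7
```

Call:
nudge_tcp(
  increments=[
    [0,0,0.01,0,0,0],
    [0,-0.01,0.02,0,0,0],
    [0,-0.01,0.02,0,0,0],
  ],
)

```text
clock: 11.8
eef_pos: [522.4, -48.0, 84.2]
eef_rot: [3.141, -0.0, 1.908]
wrist_force: [0.7, -0.1, 1.4]
finger_gap: 0.4
finger_force: 0.2
```

In the tool's units: 2 mm is 0.02, -1 mm is -0.01.

Call:
nudge_tcp(
  increments=[
    [0,0,0.01,0,0,0],
    [0,-0.01,0.02,0,0,0],
    [0,-0.01,0.02,0,0,0],
  ],
)

```text
clock: 12.1
eef_pos: [521.2, -48.4, 82.2]
eef_rot: [-3.141, -0.0, 1.908]
wrist_force: [-0.4, 0.3, -0.5]
finger_gap: 0.5
finger_force: 0.0
```

Call:
nudge_tcp(
  increments=[
    [0,0,0.01,0,0,0],
    [0,0,0.01,0,0,0],
    [0,0,0.01,0,0,0],
  ],
)

```text
clock: 12.4
eef_pos: [521.5, -48.4, 81.4]
eef_rot: [-3.142, 0.0, 1.908]
wrist_force: [0.4, -0.2, 0.5]
finger_gap: 0.2
finger_force: 0.0
```

Call:
nudge_tcp(
  increments=[
    [0,0,-0.2,0,0,0],
    [0,0,-0.6,0,0,0],
    [0,0,-1,0,0,0],
    [0,0,-1.4,0,0,0],
    [0,0,-1.4,0,0,0],
  ],
)

```text
clock: 12.9
eef_pos: [523.2, -48.6, 226.8]
eef_rot: [3.134, 0.004, 1.908]
wrist_force: [0.6, -0.1, 0.4]
finger_gap: 0.6
finger_force: 0.0
```

Call:
nudge_tcp(
  increments=[
    [0,0,0,0,0,0],
    [0.4,0,0,0,0,0],
    [0,0,0,0,0,0],
  ],
  quiet=true,
)

```text
ok
```

Run:
```python
from h import *
p,d=manip.camera("scene");q,_=manip.camera("top")
cv2.imwrite("pics/s6.png",np.hstack([cv2.resize(p[195:315,245:415,::-1],(510,360)),cv2.resize(q[175:335,235:355,::-1],(270,360))]))
```

```text
(no output)
```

View pics/s6.png

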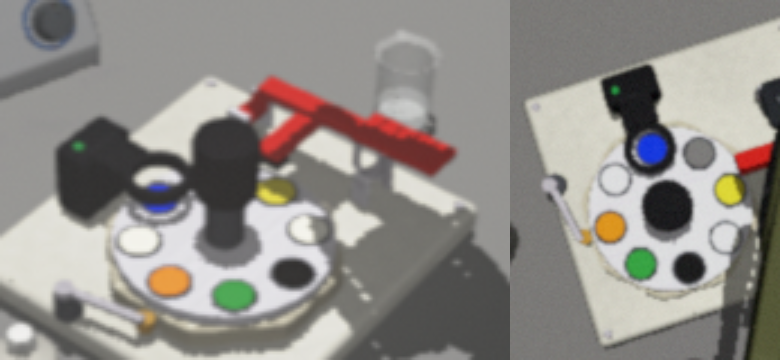

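Blue sits centred in the ring in the top view, at (652,149) in the picture. The clip appears lowered, so I'll check its angle.

Run:
```python
from h import *
c,sn=np.cos(.337),np.sin(.337)
f=lambda x,z,y=-112:(proj("scene",[*(AX+np.array([c*x-sn*y,sn*x+c*y])),z])[0]-[245,195])*3
for a in(0,.2,.3,.35,.37,.43,.45):
    g=.732-a; x=65-119.6*np.cos(g); z=40+119.6*np.sin(g);t=.45-a
    print(a,"tab",f(x,z).round(0),"tip corners",f(x-30*np.cos(t),z+30*np.sin(t),-98).round(0),f(x-30*np.cos(t),z+30*np.sin(t),-126).round(0))
for n in("top",): print(ang(n))
```

```text
0 tab [374.  66.] tip corners [401.  78.] [427.  55.]
0.2 tab [391. 101.] tip corners [421. 123.] [447.  99.]
0.3 tab [398. 119.] tip corners [427. 145.] [453. 121.]
0.35 tab [400. 127.] tip corners [430. 156.] [456. 132.]
0.37 tab [401. 131.] tip corners [431. 160.] [457. 136.]
0.43 tab [404. 141.] tip corners [433. 173.] [459. 149.]
0.45 tab [404. 144.] tip corners [434. 177.] [459. 153.]
(array([297.88442822, 240.54379562]), 137.0, np.float64(50.843321750406766), np.float64(-0.013176827193477347))
```

The tip corners were seen at about (433,174) and (456,152), which matches 0.43 rad, so the clip has latched. The turret is at -0.013 rad.

Call:
nudge_tcp(
  increments=[
    [0,0,0,0,0,0],
    [0,0,0,0,0,0],
  ],
)

```text
clock: 13.55
eef_pos: [521.1, -48.4, 220.8]
eef_rot: [-3.141, -0.001, 1.907]
wrist_force: [-0.4, 0.2, 0.3]
finger_gap: 0.4
finger_force: 0.0
```

```bash
python3 -c "
from cell import manip
print(manip.sign_off())"
```

```text
the job is handed in; nothing more can be done
None
```

The job is handed in at 13.6 s: the blue filter is on its click under the lamp ring (camera reads about -0.01 rad) with the knob let go, the red clip was then pressed with about 9 N at most in the readings and stays latched at about 0.43 rad, and I never moved near the bottle, vial or beaker, though I did not measure their positions afterwards.

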